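# Full-power blast from the blue two-speed blow gun

## Robot

A 7-joint arm with a two-finger parallel gripper is mounted at the origin on the work surface. World frame = base frame: x ahead of the robot, y to its left, z up, the work surface at z = 0. Lengths are in m, angles in rad, forces in N, time in s.
With the tool pointing down it reaches from about 0.425 to 0.825 m from the base axis. Payload 3.6 kg.
Tool frame: the origin (TCP) lies at the very end of the fingers, on their centre line; the grasp point (between the pads) lies 19 mm behind it; y points along the fingers, x is the direction in which the jaws open and shut, and the axes are right-handed (so a half turn about y gives the same grasp; the last joint's range is limited). The gripper opens to 93 mm and grips with 3 to 60 N. Pads are 15 mm wide; open, the fingers measure 128 mm over their backs; the gripper's body (75 mm by 188 mm) begins 65 mm behind the grasp point.
Start: joints at [1.157, 0.615, -0.013, 1.423, 0.008, 1.103, -0.04], TCP at [0.245, -0.602, 0.219] pointing down, gripper open.
Joint ranges: [-3.12, 3.12], [-0.3, 2.06], [-1.34, 1.32], [0.26, 2.42], [-1.36, 4.5], [0.01, 1.98], [-2.84, 2.84]. Speed limits (rad/s): [2.79, 2.79, 3.14, 3.14, 3.14, 3.14, 3.14].

## Interface

Orientations are given as a rotation vector (axis times angle).
In Python, from station import bot, capture gives the robot as it stands. The module is installed in compiled form; this text tells all that it offers.
- The arm moves only by the shell command python3 -m crank 'ROWS' [FORCE]. ROWS is JSON, a list of rows, each a list of 7 numbers: the shift along the tool's x, y, z in cm, then the turn, a rotation vector about the tool's x, y, z in rad, then the opening in per cent of the stroke, from 0 (shut) to 100 (fully open). In form: [[dx, dy, dz, rx, ry, rz, claw], ...]. A call has 1 to 10 rows; each row is the pose to reach, as a shift and turn from the pose measured when the call began, along the tool's axes at that moment; what a row does not reach only later rows make up. A row lasts 1/8 s, in which the tool goes at most 62.5 mm and 10.7 degrees, less where a joint would pass 70% of its speed; a pose out of reach is approached as far as the arm can. A call with a gripper value outside its range is refused whole. The fingers move at their own pace and stop on an object; FORCE is the grip in N (left out, the last holds). Time passes only in rows, so rows that repeat a pose let the fingers close. It gives the time, the measured TCP pose, the force and the opening at its end, in the units of the state.
- bot.observe(): the state, without advancing time (a new reading comes with each control period).
- capture(name): name is "side" or "top" or "wrist"; returns a dict with "image" (384x512x3 uint8, red, green, blue), "z_map" (384x512 float32, m along the optical axis (not along the pixel's ray), 0 where there is no reading), "camera_matrix" (3x3 intrinsics, pixels), "distortion" ([k1, k2, p1, p2, k3] as OpenCV has them; the pictures are not rectified), "T" (4x4, takes a point from camera to world coordinates). Camera axes: x right, y up, looking along -z (the intrinsics and any distortion apply to the point x, -y, -z); pixel columns grow to the right and rows downward; lengths in m; the calibration is good to about 2 mm. A picture is of the moment at which its call begins.
- bot.close_job(): hands the job in, once; it reports no verdict.
The state is a dict: "clock": time; "joints": joint angles; "joint_vel": joint speeds; "effort": joint torques, N m; "tcp_pos": TCP position; "tool_rot": TCP orientation; "wrist_force": force on the tool from outside, world axes, zero at the start; "ft_torque": the same for the moment, N m; "width": finger opening in m.
Only numpy, scipy, OpenCV 4.12 (cv2) and the standard library are available. Lean on these libraries where they do the work, as an engineer would, in place of code of your own. Each camera call takes 0.05 s, during which the arm holds its last target. There are 200 camera calls.

## Task

Blow the circuit board in front of the blue two-speed blow gun clean at full power: squeeze its trigger past the soft first stage and its pressure point, well into the second stage, keep it there for at least two seconds, then let go so that the trigger springs right back out. Leave the trigger of the orange gun and the amber jar alone.

Things in the scene. Friction and masses are not known exactly. Their poses are not given: they have to be found in the camera images.
- blue_trigger (a point): Middle of the front face of the black trigger (44 mm long in y, 18 thick in z) of the BLUE gun; moves with it, 60 mm above the bench. Axes: x along the barrel to the nozzle, y from grip to barrel, z up. It slides back along -x. The grip's flat back is 54 mm behind the untouched face (32 mm grip + 22 mm trigger); 48 mm at the pressure point, 41 at the stop. Grip: 26 mm thick (z).
- blue_full (a joint): Second-stage travel of the blue trigger in m: 0 up to the pressure point, 0.007 at the stop. First stage (not in this value): 6 mm at 3 to 5 N; then nothing moves until 11 N; second stage: 7 mm more, 15 N at the stop. Springs push the trigger back out.
- blue_station: Aluminium plate, 260 x 195 x 12 mm, fixed to the bench, with the blue gun lying on its side. Origin: on the bench, 4 mm behind the untouched trigger face; axes as the trigger's. Barrel (30 mm thick, along x) centred at y +52 mm; grip from y +50 to -75; grey air block (79 mm tall) from y -90; nest with board from x +135. Clear under grip and trigger down to the plate.
- orange_trigger (a point): Middle of the front face of the black trigger of the ORANGE gun, which is the same in every size and axis as the blue one and lies on its own plate beside it. Not to be squeezed.
- jar: Loose amber jar with a white cap, 60 mm in diameter, 85 mm tall, standing beside the guns. Origin: centre of its underside.
Not all that is in view belongs to the job. Several things look just like the jar: the one meant starts farthest from the robot's base.

How it is judged:
On the way:
1. the blue trigger is squeezed past its pressure point, at least 4 mm into the 7 mm of its second stage, and kept there for 1.8 s (value of joint blue_full above 0.004 m), for 1.8 s.
At the end, for the whole second after the job is handed in: The blue trigger has been released and is back out to within 2 mm of its rest position, its second stage shut; the orange trigger is out to within 2 mm, and the jar stands upright to about 11 degrees within 30 mm of where it was (distance of each of blue_trigger, orange_trigger from where it was at the start of the episode below 0.002 m and value of joint blue_full below 0.001 m and distance of jar from where it was at the start of the episode below 0.03 m and angle between jar's own z axis and vertical below 0.2 rad); the robot touches nothing.
It fails at once if the orange gun's trigger is pressed by more than 4 mm (distance of orange_trigger from where it was at the start of the episode above 0.004 m).
It fails at once if the jar is moved by more than 30 mm or tipped by more than about 17 degrees (distance of jar from where it was at the start of the episode above 0.03 m or angle between jar's own z axis and vertical above 0.3 rad).
It also fails if it takes over 32 s, if anything falls off the work surface, if the arm or the gripper's body presses on something with over 40 N, if the wrist force passes 120 N, or if a joint passes its speed limit or range.

## Working session

There is one attempt and no reset: what is moved stays moved. The work goes in short steps, Python scripts to look and compute and a shell command to move; the robot and the scene stay as the last step left them, time stands still between calls to the robot, and variables do not carry over. Pictures are saved under pics/ and viewed, about 8 in all and at most 12, crops included, and the job is handed in when it is done.

```bash
mkdir -p pics
cat > h.py <<'E'
import numpy as np, cv2
from station import bot, capture
def rays(c,uv):
    p=cv2.undistortPoints(np.float32(uv).reshape(-1,1,2),np.array(c["camera_matrix"]),np.array(c["distortion"])).reshape(-1,2)
    d=np.c_[p[:,0],-p[:,1],-np.ones(len(p))]
    T=np.array(c["T"]); return T[:3,3],d@T[:3,:3].T
def plane(c,uv,z):
    o,d=rays(c,uv); return o+d*((z-o[2])/d[:,2])[:,None]
def depth(c,uv):
    o,d=rays(c,uv); zz=np.array([c["z_map"][int(round(v)),int(round(u))] for u,v in uv]); return o+d*zz[:,None]
def world(c):
    h,w=c["z_map"].shape; uv=np.stack(np.meshgrid(np.arange(w),np.arange(h)),-1).reshape(-1,2)
    o,d=rays(c,uv); P=o+d*c["z_map"].reshape(-1,1); return P.reshape(h,w,3)
def save(c,n): cv2.imwrite("pics/"+n,cv2.cvtColor(c["image"],cv2.COLOR_RGB2BGR))
E
python3 - <<'E'
from h import *
import pickle
for n in("top","side"):
    c=capture(n); save(c,n+"0.png"); pickle.dump(c,open(n+".pkl","wb")); print(n,np.round(c["T"],3).tolist())
a=cv2.imread("pics/top0.png");b=cv2.imread("pics/side0.png")
s=bot.observe();print(s["tcp_pos"],s["tool_rot"],s["clock"],s["width"],s["wrist_force"])
E
```

```text
top [[-0.01, 0.993, -0.114, 0.237], [-1.0, -0.01, 0.005, -0.104], [0.004, 0.114, 0.993, 1.306], [0.0, 0.0, 0.0, 1.0]]
side [[-0.996, 0.068, -0.064, 0.327], [-0.094, -0.662, 0.744, 0.595], [0.008, 0.747, 0.665, 0.692], [0.0, 0.0, 0.0, 1.0]]
[ 0.24493988 -0.60133212  0.2175923 ] [-1.36646291  0.92110096 -0.91794492] 0.1 0.09318819513152081 [0.03555173 0.46275274 0.25723625]
```

View pics/top0.png

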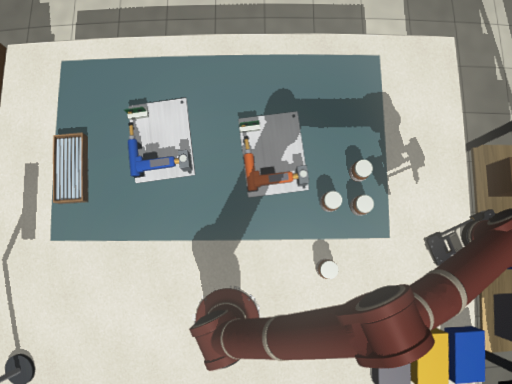

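View pics/side0.png

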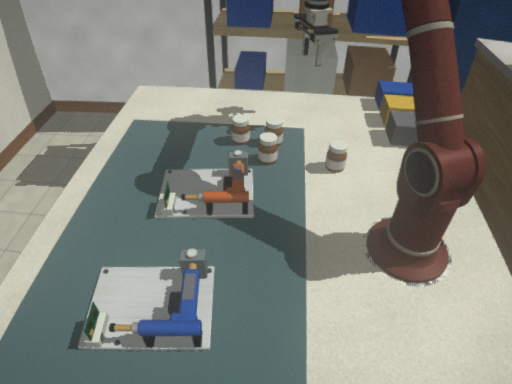

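The top view shows the blue gun at about (150,155) and the orange one at (265,165). In both, the nozzle points up (world +x) and the grip points right (world -y). The jar candidates are at (363,169), (332,200), (363,204) and (328,269). The one at (363,169) looks farthest from the base, near (230,335). I'll measure all of this now.

Run:
```python
from h import *
import pickle
from scipy.spatial.transform import Rotation as R
for n in("top","side"):
    c=pickle.load(open(n+".pkl","rb")); W=world(c); hsv=cv2.cvtColor(c["image"],cv2.COLOR_RGB2HSV); H,S,V=cv2.split(hsv)
    print(n, "fx",np.array(c["camera_matrix"])[0,0])
    for name,m in(("blue",(H>105)&(H<130)&(S>120)),("orange",((H<14))&(S>170)&(V>110))):
        m=m&(W[...,2]>0.045)&(W[...,2]<0.095)&(W[...,0]>0.3)&(W[...,0]<.85)
        k,l,s,ce=cv2.connectedComponentsWithStats(m.astype(np.uint8)); 
        if k<2: continue
        i=1+s[1:,4].argmax(); P=W[l==i]; print(name,s[i],P.min(0).round(3),P.max(0).round(3))
        # barrel: pixels with top height, y large
    # jars: white caps z ~0.085
    m=(S<50)&(V>170)&(W[...,2]>0.07)&(W[...,2]<0.1)
    k,l,s,ce=cv2.connectedComponentsWithStats(m.astype(np.uint8))
    for i in range(1,k):
        if s[i,4]>40: p=W[l==i].mean(0); print("cap",ce[i].round(),s[i,4],p.round(3),np.hypot(*p[:2]).round(3))
    # plate
    m=(abs(W[...,2]-.012)<.006)&(S<45)&(V>90)&(W[...,0]>.3)&(W[...,0]<.8)
    k,l,s,ce=cv2.connectedComponentsWithStats(m.astype(np.uint8))
    for i in range(1,k):
        if s[i,4]>800:
            P=W[l==i][:,:2].astype(np.float32); print("plate",ce[i].round(),s[i,4],cv2.minAreaRect(P*1000))
s=bot.observe(); print(R.from_rotvec(s["tool_rot"]).as_matrix().round(3))
c=pickle.load(open("side.pkl","rb")); im=cv2.cvtColor(c["image"],cv2.COLOR_RGB2BGR)
a=cv2.resize(im[240:355,75:225],None,fx=5,fy=5,interpolation=cv2.INTER_CUBIC)
cv2.imwrite("pics/crop_blue.png",a)
```

```text
top fx 412.0290540058551
blue [128 139  47  37 559] [0.449 0.155 0.052] [0.564 0.305 0.081]
orange [245 154   8  22 120] [ 0.445 -0.084  0.066] [ 0.51  -0.063  0.08 ]
cap [363. 168.] 220 [ 0.461 -0.423  0.085] 0.626
cap [333. 200.] 234 [ 0.365 -0.326  0.085] 0.489
cap [365. 204.] 229 [ 0.352 -0.422  0.085] 0.55
cap [329. 270.] 250 [ 0.158 -0.309  0.085] 0.347
plate [164. 136.] 3191 ((575.3164672851562, 213.21180725097656), (261.316650390625, 195.4266357421875), 7.251577854156494)
plate [276. 142.] 2701 ((553.6321411132812, -146.1141357421875), (203.42514038085938, 196.1616973876953), 7.213423728942871)
side fx 366.2664982823178
blue [ 138  269   63   67 1415] [0.448 0.16  0.057] [0.562 0.307 0.078]
cap [240. 118.] 116 [ 0.46  -0.421  0.084] 0.624
cap [274. 120.] 120 [ 0.351 -0.42   0.084] 0.548
cap [268. 137.] 133 [ 0.365 -0.323  0.084] 0.487
cap [339. 144.] 141 [ 0.158 -0.306  0.085] 0.344
cap [192. 252.] 56 [0.497 0.127 0.085] 0.513
plate [202. 193.] 2853 ((524.0763549804688, -146.74462890625), (258.6206970214844, 199.18251037597656), 6.751104831695557)
plate [147. 305.] 6569 ((575.0317993164062, 215.0544891357422), (260.6662292480469, 197.8219451904297), 7.157416343688965)
[[ 0.377 -0.001  0.926]
 [-0.926  0.002  0.377]
 [-0.002 -1.    -0.   ]]
```

View pics/crop_blue.png

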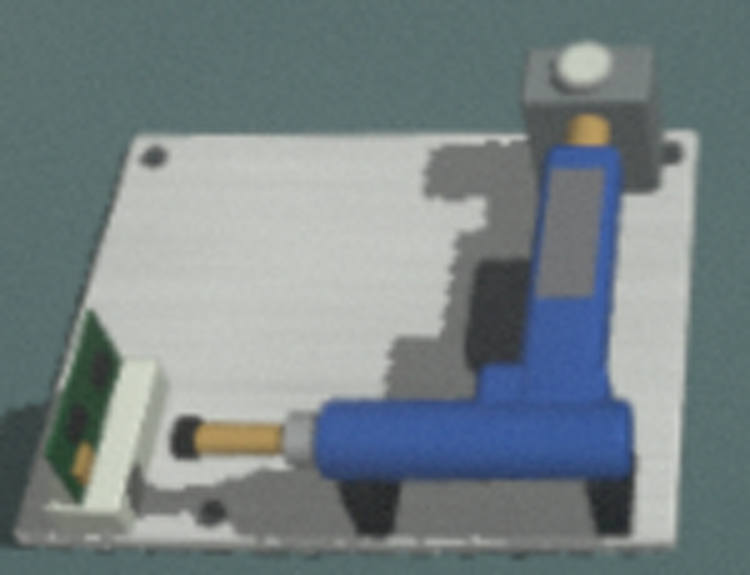

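The crop shows the blue gun. Its black trigger spans about (468–525, 262–365) in crop pixels, the grip's back edge is on the right at x≈605–618, and the air block is at the top. It is plainly blue, so this is the gun for the job. The jar is the candidate at top (363,168), r=0.626, and it lies far from my path. Next I'll cast the trigger and grip edges onto their known heights.

Run:
```python
from h import *
import pickle
from scipy.spatial.transform import Rotation as R
a=np.radians(7.2); X=np.array([np.cos(a),np.sin(a)]);Y=np.array([-X[1],X[0]])
f=lambda q:np.array(q)/5-.4+[75,240]
c=pickle.load(open("side.pkl","rb"))
t=plane(c,f([(478,262),(466,365)]),.069)[:,:2]; b=plane(c,f([(619,175),(606,385)]),.073)[:,:2]
print("trigger corners",t.round(4)," length",np.linalg.norm(t[1]-t[0]))
print("X coords: face",t@X,"back",b@X,"; Y trigger",t@Y)
for n in("top","side"):
    c=pickle.load(open(n+".pkl","rb")); W=world(c); H,S,V=cv2.split(cv2.cvtColor(c["image"],cv2.COLOR_RGB2HSV))
    m=(H>100)&(H<130)&(S>80)&(W[...,2]>.066)&(W[...,2]<.1)&(W[...,0]>.4)&(W[...,0]<.65)&(W[...,1]>.1)
    x=W[m][:,:2]@X;y=W[m][:,:2]@Y
    print(n,"blue Y range",np.percentile(y,[1,99]).round(4))
    yt=(t@Y).mean()
    g=m&(abs(W[...,:2]@Y-yt)<.03); xs=W[g][:,:2]@X; print("grip X pct",np.percentile(xs,[2,98]).round(4),W[g][:,2].max())
tx,ty=(t@X).mean(),(t@Y).mean()
print("trigger world",tx*X+ty*Y)
# target TCP from trigger (face -33.5mm)
p=(tx-.0335)*X+ty*Y; print("target",p, np.linalg.norm(p))
s=bot.observe();M=R.from_rotvec(s["tool_rot"]).as_matrix()
for sg in(1,-1):
    G=np.c_[np.r_[sg*X,0],[0,0,-1],np.r_[0,0,0]];G[:,2]=np.cross(G[:,0],G[:,1])
    rel=R.from_matrix(M.T@G).as_rotvec(); print("turn",rel, "dt tool cm",M.T@(np.r_[p,.2]-s["tcp_pos"])*100)
```

```text
trigger corners [[0.522  0.217 ]
 [0.5152 0.2616]]  length 0.04512668431510697
X coords: face [0.54507832 0.54397461] back [0.49197287 0.48996687] ; Y trigger [0.14988423 0.19499741]
top blue Y range [0.0951 0.2316]
grip X pct [0.4923 0.5339] 0.07976116203573791
side blue Y range [0.1002 0.2339]
grip X pct [0.4928 0.5345] 0.07557960800552355
trigger world [0.51862015 0.23932833]
target [0.48538431 0.23512967] 0.5393365248153966
turn [-0.00146477 -1.30960974 -0.00197115] dt tool cm [-68.38940123   1.91348576  53.82510348]
turn [ 2.11716809e-03  1.83198141e+00 -1.57327930e-03] dt tool cm [-68.38940123   1.91348576  53.82510348]
```

The measurements agree: face to back is 53.5 mm (54 given), trigger length 45 mm (44 given), yaw 7.2°. I'll move over in two legs, bending outward to stay within reach.

```bash
python3 -m crank '[[-1.5,0,3,0,-0.05,0,100],[-4,0,8,0,-0.13,0,100],[-6.5,0,13,0,-0.22,0,100],[-9,0,18.4,0,-0.31,0,100],[-11.6,0,23.7,0,-0.4,0,100],[-14.2,0,29,0,-0.49,0,100],[-16.8,0,34.3,0,-0.58,0,100],[-19,0,39,0,-0.66,0,100],[-20.6,0,42.4,0,-0.72,0,100],[-20.6,0,42.4,0,-0.72,0,100]]'
cat > go.py <<'E'
from h import *
import sys
from scipy.spatial.transform import Rotation as R
a=np.radians(7.2); X=np.array([np.cos(a),np.sin(a),0]);Y=np.array([-X[1],X[0],0])
def rel(cx=.5445-.0335,cy=.171,z=.2):
    s=bot.observe();M=R.from_rotvec(s["tool_rot"]).as_matrix()
    G=np.c_[X,[0,0,-1],-Y]
    G[:,2]=np.cross(G[:,0],G[:,1])
    p=cx*X+cy*Y+[0,0,z]
    print("clock",s["clock"],"tcp",np.round(s["tcp_pos"],4),"shift cm",(M.T@(p-s["tcp_pos"])*100).round(2),"turn",R.from_matrix(M.T@G).as_rotvec().round(3),"F",np.round(s["wrist_force"],1),"w",s["width"])
if __name__=="__main__": rel(z=float(sys.argv[1]))
E
python3 go.py .19
```

```text
clock: 1.35
tcp_pos: [0.562, -0.246, 0.2175]
tool_rot: [-1.536, 0.359, -0.357]
wrist_force: [0.3, -0.7, -0.4]
width: 0.093
clock 1.35 tcp [ 0.562  -0.246   0.2175] shift cm [-28.     3.    39.67] turn [-0.005 -0.582 -0.001] F [ 0.3 -0.7 -0.4] w 0.09303126609122302
```

```bash
python3 -m crank '[[-2,0,3,0,-0.05,0,100],[-5,0.5,7.2,0,-0.11,0,100],[-8.5,1,12,0,-0.18,0,100],[-12,1.5,17,0,-0.25,0,100],[-15.5,2,22,0,-0.33,0,100],[-19,2.5,27,0,-0.4,0,100],[-22.5,3,32,0,-0.47,0,100],[-25.5,3,36,0,-0.54,0,100],[-28,3,39.7,-0.005,-0.582,0,100],[-28,3,39.7,-0.005,-0.582,0,100]]'; python3 go.py .045
python3 - <<'E'
from h import *
import pickle
c=capture("wrist");save(c,"wrist1.png");pickle.dump(c,open("wrist.pkl","wb"))
E
```

```text
clock: 2.6
tcp_pos: [0.4845, 0.2369, 0.19]
tool_rot: [-1.566, -0.101, 0.104]
wrist_force: [-0.0, -1.0, -1.0]
width: 0.0931
clock 2.6 tcp [0.4845 0.2369 0.19  ] shift cm [ 0.08 14.5  -0.37] turn [-0.002  0.005 -0.001] F [-0. -1. -1.] w 0.09306702787915623
```

View pics/wrist1.png

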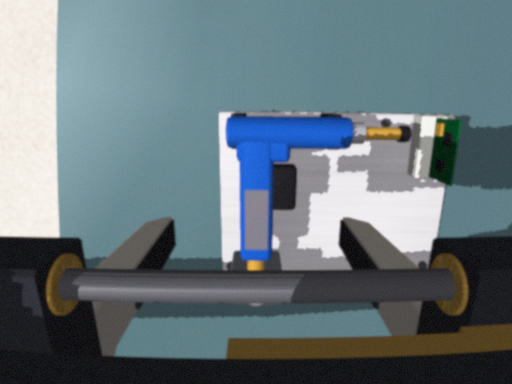

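The wrist view shows the blue gun between the jaws: trigger front edge at u≈296, v 163–209, and grip back at u≈241. I'll check these against the earlier estimate.

Run:
```python
from go import *
import pickle
c=pickle.load(open("wrist.pkl","rb"))
hsv=cv2.cvtColor(c["image"],cv2.COLOR_RGB2HSV);H,S,V=cv2.split(hsv)
m=(V<50); m[:150]=0;m[222:]=0;m[:,:265]=0;m[:,310:]=0
k,l,s,ce=cv2.connectedComponentsWithStats(m.astype(np.uint8));i=1+s[1:,4].argmax();u,v,w,h,_=s[i];print("trig box",s[i])
t=plane(c,[(u+w-.5,v),(u+w-.5,v+h-1)],.069)
b=(H>105)&(H<125)&(S>120);bu=[np.flatnonzero(b[r])[0] for r in(175,195)]
g=plane(c,[(bu[0]-.5,175),(bu[1]-.5,195)],.073)
print("face X",t@X,"Y",t@Y,"mean",(t@Y).mean(),"back X",g@X)
```

```text
trig box [273 165  23  44 915]
face X [0.54530427 0.54682283] Y [0.19073122 0.14910453] mean 0.16991787430052963 back X [0.49386159 0.4937153 ]
```

All three measurements agree within 3 mm. I'll descend with the jaws open, centred on X=0.5125.

```bash
python3 -m crank '[[0.1,1.5,-0.2,0,0,0,100],[0.25,4,-0.4,0,0.005,0,100],[0.25,7,-0.4,0,0.005,0,100],[0.25,10,-0.4,0,0.005,0,100],[0.25,12.5,-0.4,0,0.005,0,100],[0.25,14,-0.4,0,0.005,0,100],[0.25,14.5,-0.4,0,0.005,0,100],[0.25,14.5,-0.4,0,0.005,0,100]]'; python3 go.py .045
python3 - <<'E'
from h import *
c=capture("side");im=c["image"][200:355,60:260];cv2.imwrite("pics/side2.png",cv2.cvtColor(cv2.resize(im,None,fx=3.5,fy=3.5,interpolation=cv2.INTER_CUBIC),cv2.COLOR_RGB2BGR))
E
```

```text
clock: 3.65
tcp_pos: [0.4885, 0.2297, 0.0448]
tool_rot: [-1.569, -0.094, 0.096]
wrist_force: [0.4, -0.3, 0.6]
width: 0.0928
clock 3.65 tcp [0.4885 0.2297 0.0448] shift cm [-0.24 -0.01  0.43] turn [ 0.    -0.005 -0.001] F [ 0.4 -0.3  0.6] w 0.09283547685876944
```

View pics/side2.png

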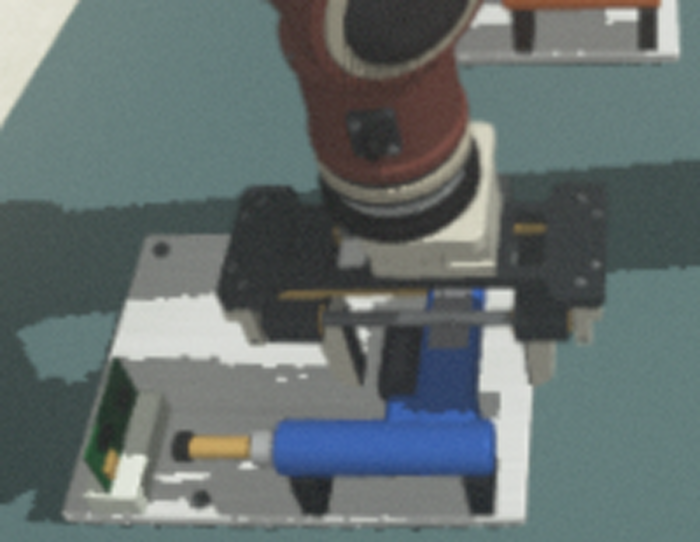

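The fingers straddle grip and trigger, at crop (350,350) in front and (540,360) behind, and nothing is touched. I'll nudge by 3 mm and then squeeze.

```bash
python3 -m crank '[[-0.1,0,0.3,0,0,0,100],[-0.1,0,0.3,0,0,0,75],[-0.1,0,0.3,0,0,0,60],[-0.1,0,0.3,0,0,0,50],[-0.1,0,0.3,0,0,0,40],[-0.1,0,0.3,0,0,0,40],[-0.1,0,0.3,0,0,0,40],[-0.1,0,0.3,0,0,0,40]]' 28; python3 go.py .045
```

```text
clock: 4.7
tcp_pos: [0.4888, 0.2331, 0.0456]
tool_rot: [-1.568, -0.096, 0.093]
wrist_force: [4.0, -0.1, -2.8]
width: 0.0409
clock 4.7 tcp [0.4888 0.2331 0.0456] shift cm [-0.32  0.06  0.1 ] turn [-0.001 -0.005  0.002] F [ 4.  -0.1 -2.8] w 0.04093879213388621
```

The opening is 40.9 mm, which matches the 41 mm stop, so the trigger is fully squeezed. The wrist force is only about 5 N. I'll hold it for well over 2 s.

```bash
for i in 1 ; do python3 -m crank '[[0,0,0,0,0,0,40],[0,0,0,0,0,0,40],[0,0,0,0,0,0,40],[0,0,0,0,0,0,40],[0,0,0,0,0,0,40],[0,0,0,0,0,0,40],[0,0,0,0,0,0,40],[0,0,0,0,0,0,40],[0,0,0,0,0,0,40],[0,0,0,0,0,0,40]]' 28; done
python3 -m crank '[[0,0,0,0,0,0,40],[0,0,0,0,0,0,40],[0,0,0,0,0,0,40],[0,0,0,0,0,0,40],[0,0,0,0,0,0,40],[0,0,0,0,0,0,40],[0,0,0,0,0,0,40],[0,0,0,0,0,0,40],[0,0,0,0,0,0,40],[0,0,0,0,0,0,40]]' 28
python3 - <<'E'
from h import *
c=capture("side");im=c["image"][200:355,60:260];cv2.imwrite("pics/side3.png",cv2.cvtColor(cv2.resize(im,None,fx=3.5,fy=3.5,interpolation=cv2.INTER_CUBIC),cv2.COLOR_RGB2BGR))
E
```

```text
clock: 5.95
tcp_pos: [0.4888, 0.2331, 0.0456]
tool_rot: [-1.568, -0.096, 0.093]
wrist_force: [3.3, -0.7, -1.3]
width: 0.0405
clock: 7.2
tcp_pos: [0.4888, 0.2331, 0.0456]
tool_rot: [-1.568, -0.096, 0.093]
wrist_force: [3.4, 0.6, -1.7]
width: 0.0408
```

View pics/side3.png

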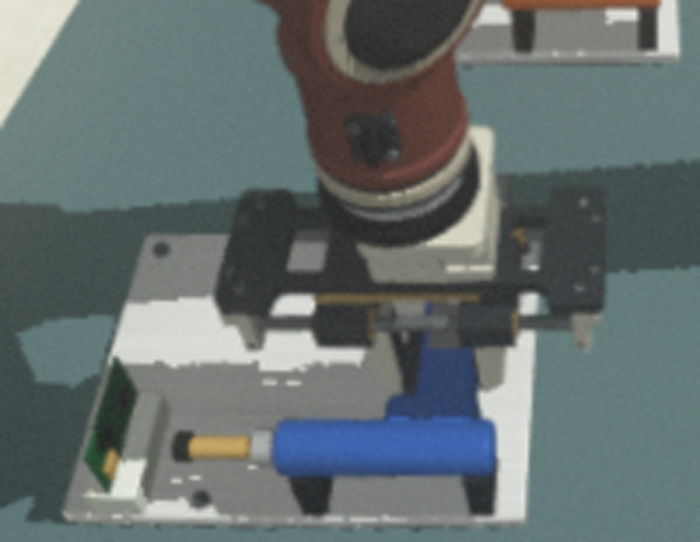

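The trigger is fully pressed in: the front finger at crop (390,360) sits against the grip. It has been held for over 2.5 s. Now I'll release, wait, and go up.

```bash
python3 -m crank '[[0,0,0,0,0,0,55],[0,0,0,0,0,0,75],[0,0,0,0,0,0,100],[0,0,0,0,0,0,100],[0,0,0,0,0,0,100],[0,0,0,0,0,0,100],[0,0,0,0,0,0,100],[0,0,0,0,0,0,100]]'
python3 -m crank '[[0,-1,0,0,0,0,100],[0,-3,0,0,0,0,100],[0,-6,0,0,0,0,100],[0,-9,0,0,0,0,100],[0,-12,0,0,0,0,100],[0,-14,0,0,0,0,100],[0,-15,0,0,0,0,100],[0,-15,0,0,0,0,100],[0,-15,0,0,0,0,100]]'
python3 - <<'E'
from go import *
c=capture("wrist")
H,S,V=cv2.split(cv2.cvtColor(c["image"],cv2.COLOR_RGB2HSV))
m=(V<50); m[:150]=0;m[222:]=0;m[:,:265]=0;m[:,310:]=0
k,l,s,ce=cv2.connectedComponentsWithStats(m.astype(np.uint8));i=1+s[1:,4].argmax();u,v,w,h,_=s[i];print("trig box",s[i])
t=plane(c,[(u+w-.5,v),(u+w-.5,v+h-1)],.069);b=(H>105)&(H<125)&(S>120);g=plane(c,[(np.flatnonzero(b[185])[0]-.5,185)],.073)
print("face X",t@X,"back X",g@X)
c=capture("top");W=world(c);H,S,V=cv2.split(cv2.cvtColor(c["image"],cv2.COLOR_RGB2HSV))
m=(S<50)&(V>170)&(W[...,2]>0.07)&(W[...,2]<0.1)
k,l,s,ce=cv2.connectedComponentsWithStats(m.astype(np.uint8))
for i in range(1,k):
    if s[i,4]>100: print("cap",W[l==i].mean(0).round(3))
c=capture("side");im=c["image"][100:355,60:360];cv2.imwrite("pics/side4.png",cv2.cvtColor(cv2.resize(im,None,fx=2.3,fy=2.3,interpolation=cv2.INTER_CUBIC),cv2.COLOR_RGB2BGR))
E
```

```text
clock: 8.25
tcp_pos: [0.4886, 0.2331, 0.0455]
tool_rot: [-1.568, -0.096, 0.093]
wrist_force: [-0.3, 1.1, -0.3]
width: 0.0935
clock: 9.38
tcp_pos: [0.4878, 0.2325, 0.1947]
tool_rot: [-1.569, -0.095, 0.095]
wrist_force: [0.2, -0.1, 0.2]
width: 0.0927
trig box [270 158  22  44 892]
face X [0.54508027 0.54605289] back X [0.49456132]
cap [ 0.461 -0.422  0.085]
cap [ 0.365 -0.326  0.085]
cap [ 0.352 -0.421  0.085]
cap [ 0.159 -0.309  0.085]
```

View pics/side4.png

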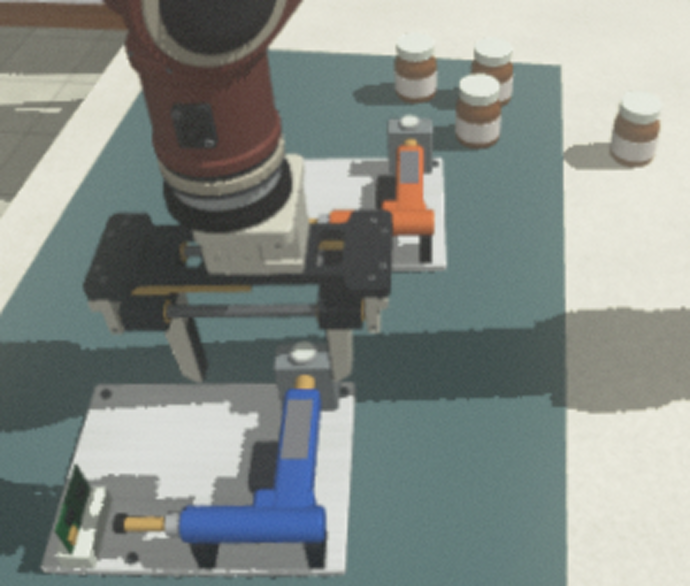

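The picture shows the gripper clear above the station, the blue trigger sprung out at (263,465), and the orange gun and all jars where they were. I'm handing the job in.

```bash
python3 -c "
from station import bot
print(bot.close_job())"
```

```text
the job is handed in; nothing more can be done
None
```

I squeezed the blue gun's trigger between the fingers at 28 N, held it at its stop, released it, lifted clear and handed the job in. The job took about 9.5 s of the 32 s allowed; the hand-in reports no verdict.

- **Squeeze:** the opening read 40.5–40.9 mm, against 41 mm given for the stop. It stayed there from 4.7 s to 7.2 s on the clock, about 2.5 s. The wrist force read 5 N or less at the end of each move.
- **Release:** in the wrist picture the trigger face is at X = 0.5456, against 0.5461 before the squeeze. That is within the picture's resolution, so the trigger looks fully out.
- **Jar and orange gun:** the jar's cap is within 1 mm of where it started, and all the jars stand upright. The orange gun was never approached. I checked it only by eye and did not measure its trigger.
- **Gripper:** it ended open at 0.195 m height with the wrist force near zero, touching nothing.
- **Disagreements:** the views differed by up to about 3 mm on the grip's back edge. One sideways correction of 4 mm came out as about 8 mm; I mostly corrected it before squeezing.

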